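# Cock the spring striker on its hair-trigger catch

## Robot

A 6-joint arm with a two-finger parallel gripper is mounted at the origin on a cart in front of the work surface, level with it; the furniture and walls round the work are solid. World frame = base frame: x ahead of the robot, y to its left, z up, the work surface at z = 0. Lengths are in m, angles in rad, forces in N, time in s.
With the tool pointing down it reaches from about 0.35 to 0.775 m from the base axis. Payload 7.3 kg.
Tool frame: the origin (TCP) lies midway between the tips of the shut fingers; the grasp point (between the pads) lies 19 mm behind it; z points along the fingers, x is the direction in which the jaws open and shut, and the axes are right-handed (so a half turn about z gives the same grasp; the last joint's range is limited). The gripper opens to 92 mm and grips with 3 to 60 N. Pads are 19 mm wide; open, the fingers measure 130 mm over their backs; the gripper's body (75 mm by 190 mm) begins 47 mm behind the grasp point.
Start: joints at [-1.286, 0.342, 1.524, -0, 1.275, -0.146], TCP at [0.219, -0.477, 0.227] pointing down, gripper open.
Joint ranges: [-2.53, 2.53], [-0.77, 2.02], [0.04, 2.7], [-1, 4.14], [0.28, 2.66], [-3.11, 3.11]. Speed limits (rad/s): [2.57, 2.57, 3.14, 3.14, 3.14, 3.14].

## Interface

Orientations are given as a 3x3 rotation matrix whose columns are the frame's x, y, z axes.
In Python, from workcell import r gives the robot as it stands.
- The arm moves only by the tool carry_out, never from a script. Its argument "series" is a list of rows, each a list of 7 numbers: the opening, from 0 (shut) to 1 (fully open), then the shift along the tool's x, y, z in cm, then the turn, a rotation vector about the tool's x, y, z in degrees. A call has 1 to 10 rows; each row shifts and turns the commanded pose from where the row before left it, along the tool's axes as they then stand; what a row does not reach is not made up. A row lasts 1/8 s, in which the tool goes at most 62.5 mm and 10.7 degrees, less where a joint would pass 70% of its speed; a pose out of reach is approached as far as the arm can. A call with a gripper value outside its range is refused whole. The fingers move at their own pace and stop on an object; "force" is the grip in N (left out, the last holds). Time passes only in rows, so rows that do not move let the fingers close. It gives the time, the measured TCP pose, the force and the opening at its end, in the units of the state.
- r.sense(): the state, without advancing time (a new reading comes with each control period).
- r.capture(name): name is "scene" or "top" or "wrist"; returns (picture, depth): 480x640x3 uint8, red, green, blue; 480x640 float32, m along the optical axis (not along the pixel's ray), 0 where there is no reading.
- r.get_calibration(name): a dict with "fx", "fy", "cx", "cy" (pixels), "R" (3x3) and "t" (3): a world point X has camera coordinates R X + t; the wrist camera has in their place "T_tool_cam" (4x4, takes a point from camera to tool coordinates, whose origin is the TCP and whose axes are the tool frame's). Camera axes: x right, y down, z forward; pixel columns grow to the right and rows downward; lengths in m; the calibration is good to about 2 mm. A picture is of the moment at which its call begins: read the wrist's pose just before it. get_calibration takes no time and is no camera call.
- r.hand_in(): hands the job in, once; it reports no verdict.
Trained networks look in the newest picture that a camera, given by its name, has taken for a name from the list of things; names that differ only in an ending like _2 or _b are one class to them, and where a whole thing is asked for, a point or a joint stands for the part that bears it (a point fixed in the world has none). Each returns a list of dicts, best first, with "score" (0 to 1); they miss things now and then, are a little off and sometimes report something else, mostly with a low value. They report only what shows in the picture. A call takes as long as a camera call.
- r.search_frame(camera, query): "extent" ([centre column, centre row, width, height] in pixels, round what is visible of it).
The state is a dict: "time": time; "joint_positions": joint angles; "joint_vel": joint speeds; "effort": joint torques, N m; "tool_pos": TCP position; "ee_rot": TCP orientation; "contact_force": force on the tool from outside, world axes, zero at the start; "ft_torque": the same for the moment, N m; "width": finger opening in m.
Only numpy, scipy, OpenCV 4.12 (cv2) and the standard library are available. Lean on these libraries where they do the work, as an engineer would, in place of code of your own. Each camera call takes 0.05 s, during which the arm holds its last target.

## Task

Make the bench spring striker ready for its next blow: draw its sprung arm back by the T-handle, away from the anvil, until the hook of the catch has dropped in front of the arm's cross pin, without forcing the arm into the sprung stop behind it. Then ease the arm gently forward on to the hook, let go of it and leave it cocked; the arm must never snap forward, and the loose things lying round the striker stay where they are.

Things in the scene. Friction and masses are not known exactly. Their poses are not given: they have to be found in the camera images.
- rig: Fixed frame of the spring striker: grey base plate 270 x 110 x 12 mm on the bench; it does not move. Origin at bench height on the plate's centre line, 100 mm from its robot-side end. Axes: x along the plate from the catch end to the anvil end (roughly away from the robot), y across it, z up.
- hinge (a point): Middle of the arm's hinge axis, fixed to the frame at x = 30 mm, z = 45 mm in the frame of rig; the axis is along the rig's y. The arm swings in the upright plane y = 0 of the rig.
- handle (a point): Centre of the T-handle at the arm's upper end: a dark round bar 16 mm thick, 110 mm long along the rig's y, 165 mm from the hinge axis. A 10 mm round stem runs from its middle down along the arm; the bar is free on both sides of the stem. In front of it (anvil side) the space is free down to 25 mm below the bar at the start, and more once the arm is drawn.
- striker (a joint): Angle of the sprung arm (rad): 0 = resting on the anvil, leaning 45 degrees forward (rig +x); grows as it is drawn back; 0.785 = upright. A spring always drives it to 0: the pull at the handle is 5 to 6 N along its arc (level pull with friction: about 9 N, falling slowly to 6 N as it nears upright). Hooked, the arm rests between 0.50 and 1.08, according to where the catch is bolted.
- anvil (a point): Top of the anvil, a grey block with a dark sloping steel face, at rig x = 110 mm, 120 mm above the bench; the block spans x = 95 to 150 mm, 46 mm wide.
- catch_middle (a point): NOT the catch itself but the middle of its range, fixed to the frame. The catch unit, a post 30 mm wide and 142 mm high, is bolted through slots up to 22 mm nearer or farther along rig x; where is not measured: find it by feel. The hinge of its sprung hook is at this height. The hook points to the anvil; its tail, toward the robot, is the trigger: 3 N on it fires the arm.
- stop_middle (a point): Middle of the range of the sprung stop's black tips, fixed to the frame; the stop is on the catch unit and shifts with it. Drawn back, the arm's cross pin (85 mm from the hinge) lifts the hook (1 to 2 N more at the handle), the hook drops before it, and 5 mm of handle travel later the pin meets the stop: then the pull steps up 1 N and rises 1.6 N per mm at the handle; over 10 N more is too much.
- tape_roll: Bystander: roll of black tape, 64 mm across, 20 mm high, lying beside the striker; origin at the centre of its underside.
- bolt_a: Bystander: steel bolt with nut, 68 mm long, lying beside the striker; origin at the centre of its underside.
- hexkey: Bystander: dark bent hexagon key, 104 x 34 x 8 mm, lying beside the striker; origin at the centre of its underside.

How it is judged:
On the way, in this order (a step that is already met when the one before it is completed fails the run):
1. the arm is drawn back off the anvil (value of joint striker above 0.3 rad), for 0.1 s.
2. the arm stands still on the catch, with the robot off it (value of joint striker above 0.45 rad and velocity of joint striker between -0.05 and 0.05 rad/s and contact force between the fingers and striker below 0.1 N), for 0.5 s.
At the end, for the whole second after the job is handed in: The arm is held back by the catch alone (joint above 0.45 rad) and at rest (below 0.05 rad/s), with nothing of the robot on it (value of joint striker above 0.45 rad and velocity of joint striker between -0.05 and 0.05 rad/s); the robot touches nothing.
It fails at once if the arm snaps forward (faster than 2 rad/s toward the anvil) (velocity of joint striker below -2 rad/s).
It fails at once if the arm is forced into the sprung stop (one of its two tips pressed with more than 10 N, 20 N in all) (contact force between striker and buffer_c0 above 10 N or contact force between striker and buffer_c1 above 10 N).
It fails at once if a bystander (tape roll, bolt, hexagon key) is moved by more than 15 mm (distance of any of tape_roll, bolt_a, hexkey from where it was at the start of the episode above 0.015 m).
It also fails if it takes over 67 s, if anything falls off the work surface, if the arm or the gripper's body presses on something with over 40 N, if the wrist force passes 120 N, or if a joint passes its speed limit or range.

## Working session

There is one attempt and no reset: what is moved stays moved. The work goes in short steps, Python scripts to look and compute and a tool call to move; the robot and the scene stay as the last step left them, time stands still between calls to the robot, and variables do not carry over. Pictures are saved under pics/ and viewed, and the job is handed in when it is done.

Besides the shell and the picture viewer there is one more tool, called after ">>>" by a JSON object that holds its "op" and its "data". carry_out: Moves the arm, as the interface text tells. Its arguments: {"type":"object","properties":{"series":{"type":"array"},"force":{"type":"number"}},"required":["series"]}

```bash
mkdir -p pics; ls; python3 - <<'E'
from workcell import r
import cv2,numpy as np
s=r.sense()
print({k:np.round(v,3).tolist() for k,v in s.items()})
for n in ["scene","top"]:
    p,d=r.capture(n); cv2.imwrite(f"pics/{n}1.png",p[:,:,::-1]); np.save(f"pics/{n}1.npy",d)
    c=r.get_calibration(n); print(n,{k:np.round(v,3).tolist() for k,v in c.items()})
    for q in ["rig","handle","striker","anvil","tape_roll","bolt_a","hexkey"]:
        print(q,[(np.round(x["extent"]).tolist(),round(x["score"],2)) for x in r.search_frame(n,q)[:2]])
print(r.sense()["time"])
E
```

```text
pics
{'time': 0.0, 'joint_positions': [-1.286, 0.343, 1.525, 0.0, 1.275, -0.146], 'joint_vel': [-0.001, 0.001, 0.0, -0.001, -0.001, -0.001], 'effort': [-0.003, -43.125, -24.423, 0.072, 0.056, -0.0], 'tool_pos': [0.219, -0.477, 0.226], 'ee_rot': [[0.418, -0.909, -0.0], [-0.909, -0.418, 0.002], [-0.002, -0.0, -1.0]], 'contact_force': [0.53, -0.925, 0.061], 'ft_torque': [0.004, -0.091, 0.004], 'width': 0.092}
scene {'fx': 452.913, 'fy': 452.913, 'cx': 324.839, 'cy': 233.942, 'R': [[0.397, -0.917, -0.026], [-0.363, -0.131, -0.923], [0.843, 0.376, -0.385]], 't': [-0.256, 0.307, 0.466]}
rig [([306.0, 267.0, 105.0, 138.0], 0.71)]
handle [([330.0, 236.0, 52.0, 82.0], 0.65)]
striker [([330.0, 237.0, 54.0, 85.0], 0.6)]
anvil [([303.0, 266.0, 105.0, 143.0], 0.84)]
tape_roll [([250.0, 281.0, 33.0, 21.0], 0.62), ([332.0, 238.0, 51.0, 86.0], 0.32)]
bolt_a [([328.0, 238.0, 48.0, 89.0], 0.67), ([379.0, 290.0, 38.0, 7.0], 0.55)]
hexkey [([363.0, 326.0, 62.0, 14.0], 0.72)]
top {'fx': 614.263, 'fy': 614.263, 'cx': 309.867, 'cy': 237.736, 'R': [[0.013, -1.0, 0.019], [-0.995, -0.014, -0.098], [0.098, -0.018, -0.995]], 't': [-0.045, 0.536, 1.08]}
rig [([300.0, 242.0, 69.0, 164.0], 0.74)]
handle [([299.0, 210.0, 68.0, 93.0], 0.59)]
striker [([298.0, 211.0, 68.0, 88.0], 0.78)]
anvil [([300.0, 243.0, 62.0, 160.0], 0.74)]
tape_roll [([230.0, 253.0, 36.0, 35.0], 0.68), ([300.0, 209.0, 71.0, 90.0], 0.49)]
bolt_a [([370.0, 224.0, 34.0, 21.0], 0.56)]
hexkey [([375.0, 284.0, 57.0, 18.0], 0.66), ([298.0, 210.0, 67.0, 86.0], 0.52)]
0.8
```

```bash
python3 - <<'E'
import cv2
a=cv2.imread("pics/top1.png")[140:340,200:420]; cv2.imwrite("pics/top1c.png",cv2.resize(a,None,fx=3,fy=3,interpolation=2)[:600,:660])
a=cv2.imread("pics/scene1.png")[160:360,210:430]; cv2.imwrite("pics/scene1c.png",cv2.resize(a,None,fx=3,fy=3,interpolation=2))
E
```

```text
(no output)
```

View pics/top1c.png

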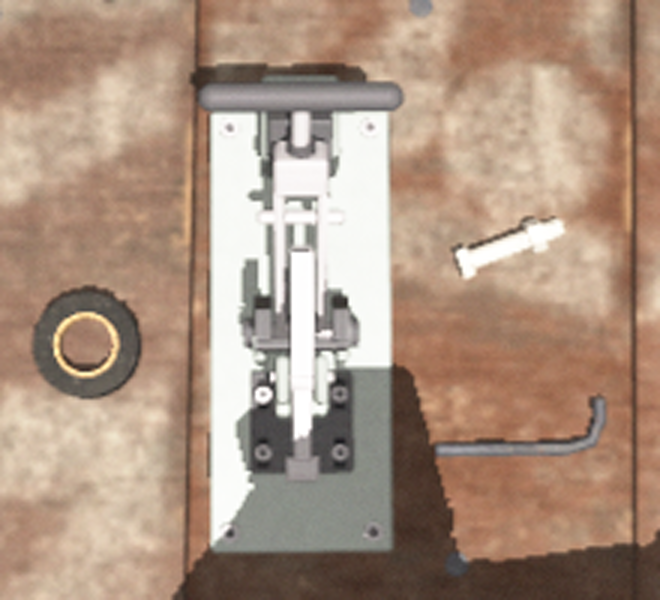

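View pics/scene1c.png

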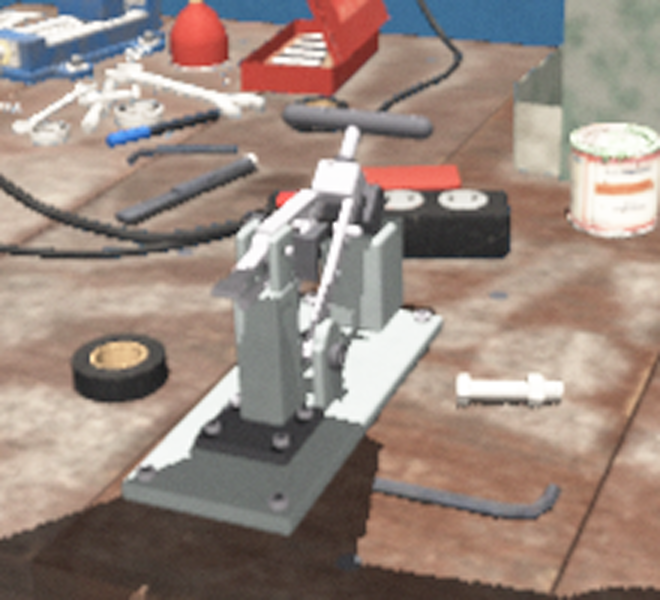

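View pics/scene1.png

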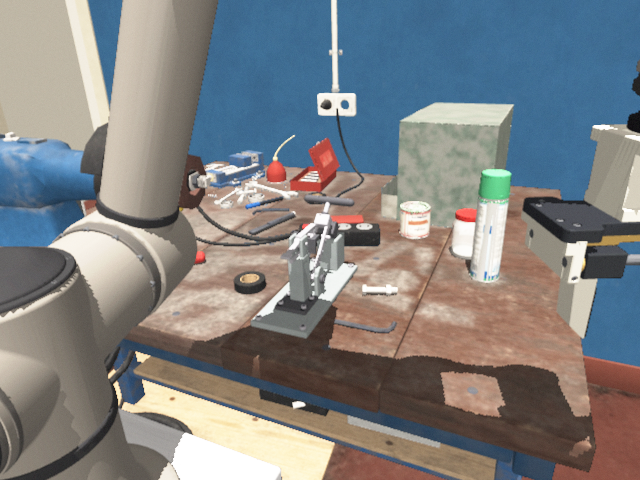

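The top view (3x crop) shows the T-bar at crop (203–402, 96) and the plate's near end at row 550. The hook tail is near (302, 468). The tape lies left of the plate, with the bolt and hex key to the right. Next I'll measure these in 3D.

```bash
cat > h.py <<'E'
import numpy as np,cv2
from workcell import r
def cloud(n,d):
    c=r.get_calibration(n); v,u=np.mgrid[:480,:640]
    X=np.stack([(u-c["cx"])/c["fx"]*d,(v-c["cy"])/c["fy"]*d,d],-1)
    W=(X-np.array(c["t"]))@np.array(c["R"]); W[d==0]=np.nan
    return W
E
python3 - <<'E'
from h import *
d=np.load("pics/top1.npy"); W=cloud("top",d); p=cv2.imread("pics/top1.png")
roi=np.zeros((480,640),bool); roi[150:335,262:340]=1
# plate top z~.012
m=roi&(abs(W[...,2]-.012)<.004)
P=W[m]; print("bench z",np.nanmedian(W[330:340,150:250,2]),"plate z",np.median(P[:,2]),len(P))
h=p.astype(int)
rect=cv2.minAreaRect((P[:,:2]*1000).astype(np.float32)); print(rect, cv2.boxPoints(rect))
roi2=np.zeros((480,640),bool); roi2[162:182,262:340]=1
m=roi2&(W[...,2]>.14); B=W[m]; print("bar",B.min(0),B.max(0),np.median(B,0))
B=B[B[:,2]>.16]
for q in range(-5,6):pass
pc=np.polyfit(B[:,1],B[:,0],1); print("bar slope",pc)
for row in range(160,325,3): 
    print(row,[ (np.round(W[row,u]*1000).astype(int).tolist()) for u in (287,294,300,306)])
E
```

```text
bench z -0.0004127032596679953 plate z 0.011377922563844503 5180
((517.3148193359375, -18.10486602783203), (268.081298828125, 112.31668853759766), 1.0738292932510376) [[382.2453    35.531593]
 [384.35016  -76.76537 ]
 [652.38434  -71.741325]
 [650.2795    40.55564 ]]
bar [ 0.61570167 -0.07094741  0.14750347] [0.63749474 0.03602261 0.17337525] [ 0.62803786 -0.01816278  0.16700884]
bar slope [-0.01702917  0.62837494]
160 [[685, 6, -2], [685, -7, 1], [685, -18, -1], [685, -29, 0]]
163 [[680, 6, -4], [679, -7, 1], [680, -18, -4], [679, -29, 2]]
166 [[655, 4, 84], [656, -8, 79], [656, -18, 81], [656, -29, 81]]
169 [[632, 2, 168], [632, -9, 169], [633, -18, 167], [633, -28, 166]]
172 [[627, 2, 168], [628, -9, 168], [628, -18, 167], [628, -28, 169]]
175 [[623, 2, 165], [623, -9, 167], [623, -18, 166], [623, -28, 167]]
178 [[635, 4, 79], [628, -8, 119], [620, -18, 159], [628, -28, 119]]
181 [[629, 4, 82], [623, -9, 118], [616, -18, 155], [623, -28, 120]]
184 [[624, 4, 83], [618, -9, 113], [612, -19, 151], [619, -29, 113]]
187 [[619, 4, 81], [610, -9, 129], [608, -19, 144], [611, -29, 129]]
1
[... 2484 characters left out ...]
 -11, 18], [433, -21, 125], [434, -32, 20]]
298 [[428, 2, 13], [429, -11, 8], [429, -21, 122], [429, -32, 14]]
301 [[423, 2, 11], [423, -11, 13], [423, -22, 11], [423, -33, 10]]
304 [[418, 2, 9], [418, -11, 10], [418, -22, 11], [418, -33, 13]]
307 [[412, 2, 14], [412, -11, 12], [412, -22, 13], [413, -33, 12]]
310 [[407, 2, 8], [407, -11, 10], [407, -22, 13], [407, -33, 15]]
313 [[401, 1, 9], [401, -11, 8], [402, -22, 12], [402, -33, 8]]
316 [[396, 1, 11], [396, -11, 12], [396, -22, 11], [396, -33, 7]]
319 [[391, 1, 10], [391, -11, 12], [391, -22, 10], [391, -33, 11]]
322 [[385, 1, 13], [385, -11, 12], [386, -22, 13], [386, -33, 9]]<stdin>:15: RuntimeWarning: invalid value encountered in cast
```

```bash
python3 - <<'E'
from h import *
for n in("top","scene"):
    W=cloud(n,np.load(f"pics/{n}1.npy")).reshape(-1,3); W=W[~np.isnan(W[:,0])]
    print(n)
    for x0 in np.arange(.0,1.0,.08):
        print(round(x0,2),[ (lambda q: int(1000*np.percentile(q,99)) if len(q)>5 else -1)(W[(W[:,0]>=x0)&(W[:,0]<x0+.08)&(W[:,1]>=y0)&(W[:,1]<y0+.08),2]) for y0 in np.arange(-.64,.4,.08)])
E
```

```text
top
0.0 [-719, -720, -720, -719, -719, -624, -619, -1, -1, -1, -629, -718, -719]
0.08 [-720, -720, -720, -720, -721, -623, 3, 2, -265, -533, -620, -718, -719]
0.16 [-719, -720, 391, 336, -719, -632, -627, 244, 444, 287, -633, -719, -719]
0.24 [-1, 226, 311, 4, 3, 3, 3, 521, 456, 250, 3, 4, 4]
0.32 [-1, 3, 3, 3, 3, 4, 3, 16, 16, 4, 4, 4, 246]
0.4 [-1, 3, 3, 4, 4, 8, 8, 141, 25, 19, 4, 230, 317]
0.48 [-1, 2, 3, 4, 4, 4, 13, 143, 133, 23, 241, 262, 325]
0.56 [-1, 4, 3, 3, 4, 16, 17, 170, 170, 4, 4, 250, 313]
0.64 [-1, 2, 3, 225, 224, 4, 4, 82, 15, 4, 16, 14, 9]
0.72 [-1, 3, 3, 226, 224, 4, 4, 46, 46, 47, 16, 14, 14]
0.8 [-1, 3, 3, 3, 103, 73, 76, 46, 42, 13, 16, 12, 4]
0.88 [-1, 3, 3, 3, 3, 77, 77, 4, 35, 9, 15, 8, 15]
0.96 [-1, 3, 3, 3, 76, 68, 59, 46, 4, 8, 3, 4, 15]
scene
0.0 [-1, -1, -1, -1, -1, -1, -1, 308, 308, -1, -1, -1, -1]
0.08 [-1, -1, 335, 335, -1, -1, 2, 377, 378, 275, -1, -1, -1]
0.16 [-1, -1, 424, 335, -1, -1, 497, 495, 455, -1, -1, -1, -1]
0.24 [-1, 1, 2, 1, 1, 2, 2, 2, 261, 1, 1, -13, -1]
0.32 [-1, 3, 2, 2, 2, 2, 2, 16, 17, 2, 2, -71, 252]
0.4 [-1, 2, 3, 3, 2, 9, 9, 141, 25, 21, 2, 2, 320]
0.48 [-1, 2, 3, 3, 3, 3, 17, 142, 135, 22, 237, 257, 323]
0.56 [-1, 2, 3, 3, 3, 18, 18, 170, 170, 3, 3, 247, 3]
0.64 [-1, -1, 3, 225, 224, 3, 3, 84, 2, 2, 15, 13, 9]
0.72 [-1, -1, 3, 226, 103, 3, 3, 45, 45, 46, 17, 13, 14]
0.8 [-1, -1, 3, 3, 103, 75, 77, 46, 43, 6, 17, 11, 3]
0.88 [-722, -723, 3, 3, -1, 78, 78, 4, 36, 3, 17, 10, 16]
0.96 [-723, -1, 3, 3, 273, 273, 274, 273, 3, 4, 6, 13, 18]
```

View pics/top1.png

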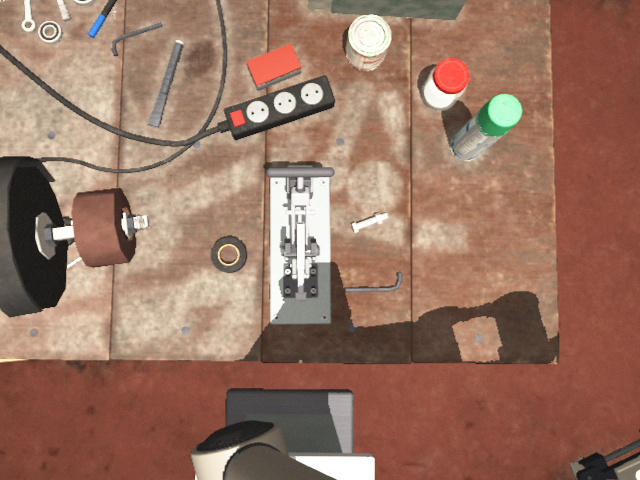

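The top view shows the spray can at px (490, 125), the grinder at the left edge, and the space over and in front of the striker bar (px 300, 172) free. The path at z = 0.31 is clear, so I'll move with the fingers half shut to straddle the stem.

>>> {"op": "carry_out", "data": {"series": [[0.4, 0, 0, -4, 0, 0, 8], [0.4, 0, 0, -4, 0, 0, 8], [0.4, 0, 0, 0, 0, 0, 7.7], [0.4, -2.9, -2.8, 0, 0, 0, 0], [0.4, -2.9, -2.8, 0, 0, 0, 0], [0.4, -2.9, -2.8, 0, 0, 0, 0], [0.4, -2.9, -2.8, 0, 0, 0, 0], [0.4, -2.9, -2.8, 0, 0, 0, 0], [0.4, -2.9, -2.8, 0, 0, 0, 0], [0.4, -2.9, -2.8, 0, 0, 0, 0]]}}

```text
time: 2.05
tool_pos: [0.4125, -0.2697, 0.3068]
ee_rot: [[0.017, -1.0, 0.0], [-1.0, -0.017, -0.0], [0.0, -0.0, -1.0]]
contact_force: [0.5, -0.8, -1.0]
width: 0.0367
```

>>> {"op": "carry_out", "data": {"series": [[0.4, -2.9, -2.8, 0, 0, 0, 0], [0.4, -2.9, -2.8, 0, 0, 0, 0], [0.4, -2.9, -2.8, 0, 0, 0, 0], [0.4, -2.9, -2.8, 0, 0, 0, 0], [0.4, -2.9, -2.8, 0, 0, 0, 0], [0.4, -2.9, -2.8, 0, 0, 0, 0], [0.4, -2.9, -2.8, 0, 0, 0, 0], [0.4, -2.9, -2.8, 0, 0, 0, 0], [0.4, 0, 0, 0, 0, 0, 0]]}}

```text
time: 3.18
tool_pos: [0.6328, -0.0326, 0.3056]
ee_rot: [[0.02, -1.0, -0.001], [-1.0, -0.02, 0.001], [-0.001, 0.001, -1.0]]
contact_force: [0.1, -0.2, -0.3]
width: 0.037
```

>>> {"op": "carry_out", "data": {"series": [[0.4, -1.5, -3.6, 0, 0, 0, 0], [0.4, 0, 0, 3, 0, 0, 0], [0.4, 0, 0, 3, 0, 0, 0], [0.4, 0, 0, 3, 0, 0, 0], [0.4, 0, 0, 0, 0, 0, 0]]}}

```text
time: 3.8
tool_pos: [0.6658, -0.0199, 0.2143]
ee_rot: [[0.016, -1.0, -0.006], [-1.0, -0.016, 0.0], [-0.001, 0.006, -1.0]]
contact_force: [-0.4, 0.1, 1.2]
width: 0.0367
```

```bash
python3 - <<'E'
from h import *
print(np.round(r.sense()["tool_pos"],4),np.round(r.sense()["contact_force"],2))
for n in ("scene","wrist"):
    p,d=r.capture(n); 
    if n=="scene": p=cv2.resize(p[130:330,210:430],None,fx=3,fy=3,interpolation=2)
    cv2.imwrite(f"pics/{n}2.png",p[:,:,::-1])
    np.save(f"pics/{n}2.npy",d)
E
```

```text
[ 0.6658 -0.0199  0.2143] [-0.45  0.11  1.18]
```

View pics/scene2.png

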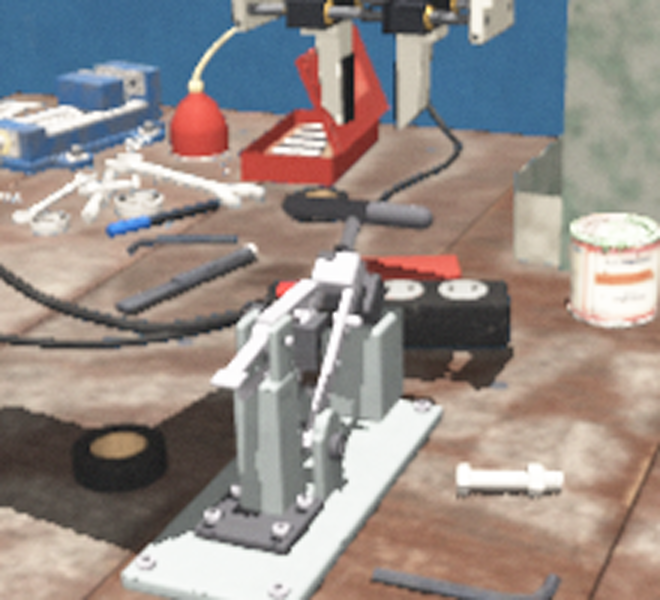

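View pics/wrist2.png

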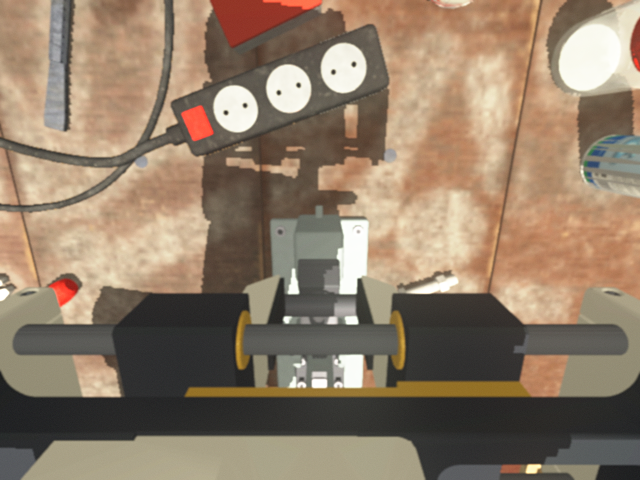

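The scene view shows the fingertips at crop (340, 120) and (410, 125), above and beyond the bar at (360, 205), straddling the stem. Now I'll lower them in front of the bar.

>>> {"op": "carry_out", "data": {"series": [[0.4, -0.1, 0, 2.4, 0, 0, 0], [0.4, 0, 0, 2.3, 0, 0, 0], [0.4, 0, 0, 2.2, 0, 0, 0], [0.4, 0, 0, 0, 0, 0, 0], [0.4, 0, 0, 0, 0, 0, 0]]}}

```text
time: 4.53
tool_pos: [0.6685, -0.0186, 0.1499]
ee_rot: [[0.017, -1.0, 0.003], [-1.0, -0.017, -0.001], [0.001, -0.003, -1.0]]
contact_force: [-0.8, -0.0, 0.2]
width: 0.0364
```

>>> {"op": "carry_out", "data": {"series": [[0.4, 0, 0.5, 0, 0, 0, 0], [0.4, 0, 0.5, 0, 0, 0, 0], [0.4, 0, 0.4, 0, 0, 0, 0], [0.4, 0, 0, 0, 0, 0, 0], [0.4, 0, 0, 0, 0, 0, 0]]}}

```text
time: 5.15
tool_pos: [0.6536, -0.0185, 0.1478]
ee_rot: [[0.017, -1.0, 0.0], [-1.0, -0.017, -0.0], [0.0, -0.0, -1.0]]
contact_force: [0.7, 0.6, 0.3]
width: 0.0367
```

>>> {"op": "carry_out", "data": {"series": [[0.4, 0, 0.3, 0, 0, 0, 0], [0.4, 0, 0.3, 0, 0, 0, 0], [0.4, 0, 0.2, 0, 0, 0, 0], [0.4, 0, 0, 0, 0, 0, 0]]}}

```text
time: 5.65
tool_pos: [0.6481, -0.0187, 0.1493]
ee_rot: [[0.017, -1.0, 0.008], [-1.0, -0.017, -0.0], [0.001, -0.008, -1.0]]
contact_force: [8.3, 1.9, 1.3]
width: 0.0366
```

>>> {"op": "carry_out", "data": {"series": [[0.4, 0, 0.2, 0, 0, 0, 0], [0.4, 0, 0.2, 0, 0, 0, 0], [0.4, 0, 0, 0, 0, 0, 0]]}}

```text
time: 6.02
tool_pos: [0.6464, -0.0187, 0.1511]
ee_rot: [[0.017, -1.0, 0.014], [-1.0, -0.017, -0.001], [0.001, -0.014, -1.0]]
contact_force: [13.2, 1.2, 5.5]
width: 0.0371
```

Contact was made at TCP x ≈ 0.649. The force along the arc is about 5.4 N, as expected. I'll follow the arc from here.

>>> {"op": "carry_out", "data": {"series": [[0.4, 0, 0.31, -0.25, 0, 0, 0], [0.4, 0, 0.31, -0.27, 0, 0, 0], [0.4, 0, 0.32, -0.27, 0, 0, 0], [0.4, 0, 0.32, -0.27, 0, 0, 0], [0.4, 0, 0, 0, 0, 0, 0]]}}

```text
time: 6.65
tool_pos: [0.634, -0.019, 0.1624]
ee_rot: [[0.017, -1.0, 0.015], [-1.0, -0.017, -0.001], [0.001, -0.015, -1.0]]
contact_force: [14.1, 1.3, 8.7]
width: 0.0371
```

```bash
python3 - <<'E'
from h import *
for i in range(3):
    p,d=r.capture("scene"); s=r.sense(); print(s["time"],np.round(s["tool_pos"],4),np.round(s["contact_force"],2))
p=cv2.resize(p[130:330,210:430],None,fx=3,fy=3,interpolation=2)
cv2.imwrite("pics/scene3.png",p[:,:,::-1])
E
```

```text
6.7 [ 0.6341 -0.019   0.1623] [12.74  2.24  8.23]
6.75 [ 0.6341 -0.019   0.1622] [12.92  1.68  8.46]
6.8 [ 0.6342 -0.019   0.1622] [13.33  1.21  7.18]
```

View pics/scene3.png

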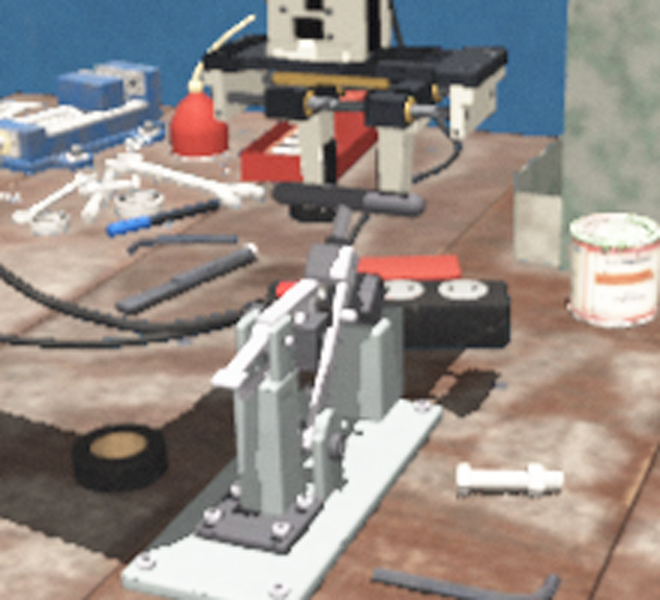

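The view shows the fingers hooked in front of the bar on both sides of the stem (crop (320, 190) and (400, 190)), and the arm has lifted off the anvil. I'll continue along the arc with slightly more upward command to take off the friction load.

>>> {"op": "carry_out", "data": {"series": [[0.4, 0, 0.34, -0.3, 0, 0, 0], [0.4, 0, 0.34, -0.3, 0, 0, 0], [0.4, 0, 0.34, -0.3, 0, 0, 0], [0.4, 0, 0.34, -0.3, 0, 0, 0], [0.4, 0, 0, 0, 0, 0, 0]]}}

```text
time: 7.42
tool_pos: [0.6192, -0.0193, 0.1735]
ee_rot: [[0.017, -1.0, 0.012], [-1.0, -0.017, -0.001], [0.001, -0.012, -1.0]]
contact_force: [10.2, 1.0, 5.9]
width: 0.0369
```

>>> {"op": "carry_out", "data": {"series": [[0.4, 0, 0.36, -0.25, 0, 0, 0], [0.4, 0, 0.36, -0.25, 0, 0, 0], [0.4, 0, 0.36, -0.2, 0, 0, 0], [0.4, 0, 0.36, -0.2, 0, 0, 0], [0.4, 0, 0, 0, 0, 0, 0]]}}

```text
time: 8.05
tool_pos: [0.6045, -0.0196, 0.1823]
ee_rot: [[0.017, -1.0, 0.011], [-1.0, -0.017, -0.001], [0.001, -0.011, -1.0]]
contact_force: [9.7, 0.5, 6.9]
width: 0.0365
```

```bash
cat > m.py <<'E'
from h import *
import sys
n=int(sys.argv[1]) if len(sys.argv)>1 else 4
T=[];F=[]
for i in range(n):
    p,d=r.capture("scene"); s=r.sense(); T.append(s["tool_pos"]); F.append(s["contact_force"])
t=np.mean(T,0);f=np.mean(F,0)
# contact: bar centre x = tcp_x - off ; hinge x=.512
off=float(sys.argv[2]) if len(sys.argv)>2 else .0175
bx=t[0]-off-.512
lean=np.arcsin(bx/.165);q=np.pi/4-lean
print(s["time"],"tcp",np.round(t,4),"F",np.round(f,2),"q",round(q,3),"arc mm",round(165*q,1),"barz-tcpz mm",round(1e3*(.045+.165*np.cos(lean)-t[2]),1),"Ftan",round(f[0]*np.cos(lean)-f[2]*np.sin(lean),2))
p=cv2.resize(p[130:330,210:430],None,fx=3,fy=3,interpolation=2)
cv2.imwrite(f"pics/s{s['time']:.2f}.png",p[:,:,::-1])
E
python3 m.py
```

```text
8.25 tcp [ 0.6046 -0.0196  0.1822] F [9.61 0.53 6.81] q 0.313 arc mm 51.6 barz-tcpz mm 9.7 Ftan 5.46
```

>>> {"op": "carry_out", "data": {"series": [[0.4, 0, 0.37, -0.12, 0, 0, 0], [0.4, 0, 0.37, -0.12, 0, 0, 0], [0.4, 0, 0.38, -0.12, 0, 0, 0], [0.4, 0, 0, 0, 0, 0, 0]]}}

```text
time: 8.75
tool_pos: [0.5937, -0.02, 0.1863]
ee_rot: [[0.017, -1.0, 0.013], [-1.0, -0.017, -0.001], [0.002, -0.012, -1.0]]
contact_force: [10.1, 0.8, 8.5]
width: 0.037
```

```bash
python3 m.py
```

```text
8.95 tcp [ 0.5938 -0.02    0.1862] F [9.71 0.68 8.32] q 0.385 arc mm 63.5 barz-tcpz mm 10.7 Ftan 5.69
```

>>> {"op": "carry_out", "data": {"series": [[0.4, 0, 0.25, -0.08, 0, 0, 0], [0.4, 0, 0.25, -0.08, 0, 0, 0], [0.4, 0, 0, 0, 0, 0, 0]]}}

```text
time: 9.32
tool_pos: [0.5889, -0.0201, 0.1879]
ee_rot: [[0.017, -1.0, 0.013], [-1.0, -0.017, -0.002], [0.002, -0.013, -1.0]]
contact_force: [9.6, -0.1, 8.3]
width: 0.0371
```

```bash
python3 m.py
```

```text
9.525 tcp [ 0.5889 -0.0201  0.1878] F [9.86 0.32 8.42] q 0.417 arc mm 68.8 barz-tcpz mm 11.1 Ftan 6.17
```

>>> {"op": "carry_out", "data": {"series": [[0.4, 0, 0.2, -0.07, 0, 0, 0], [0.4, 0, 0.2, -0.07, 0, 0, 0], [0.4, 0, 0, 0, 0, 0, 0]]}}

```text
time: 9.9
tool_pos: [0.5844, -0.0202, 0.1889]
ee_rot: [[0.017, -1.0, 0.011], [-1.0, -0.017, -0.002], [0.002, -0.011, -1.0]]
contact_force: [8.9, 0.8, 7.1]
width: 0.0364
```

```bash
python3 m.py
```

```text
10.1 tcp [ 0.5844 -0.0202  0.1888] F [8.75 0.14 7.12] q 0.446 arc mm 73.7 barz-tcpz mm 11.8 Ftan 5.89
```

>>> {"op": "carry_out", "data": {"series": [[0.4, 0, 0.2, -0.06, 0, 0, 0], [0.4, 0, 0.2, -0.06, 0, 0, 0], [0.4, 0, 0, 0, 0, 0, 0]]}}

```text
time: 10.48
tool_pos: [0.5803, -0.0203, 0.19]
ee_rot: [[0.017, -1.0, 0.011], [-1.0, -0.017, -0.002], [0.002, -0.011, -1.0]]
contact_force: [8.7, 0.4, 7.7]
width: 0.0367
```

```bash
python3 m.py
```

```text
10.675 tcp [ 0.5803 -0.0203  0.1899] F [ 8.62 -0.22  7.16] q 0.472 arc mm 77.9 barz-tcpz mm 12.0 Ftan 5.99
```

```bash
ls pics; python3 - <<'E'
from h import *
p,d=r.capture("scene"); a=p[190:270,270:350]; cv2.imwrite("pics/z1.png",cv2.resize(a,None,fx=7,fy=7,interpolation=2)[:,:,::-1])
E
```

```text
s10.10.png
s10.68.png
s8.25.png
s8.95.png
s9.53.png
scene1.npy
scene1.png
scene1c.png
scene2.npy
scene2.png
scene3.png
top1.npy
top1.png
top1c.png
wrist2.npy
wrist2.png
```

View pics/z1.png

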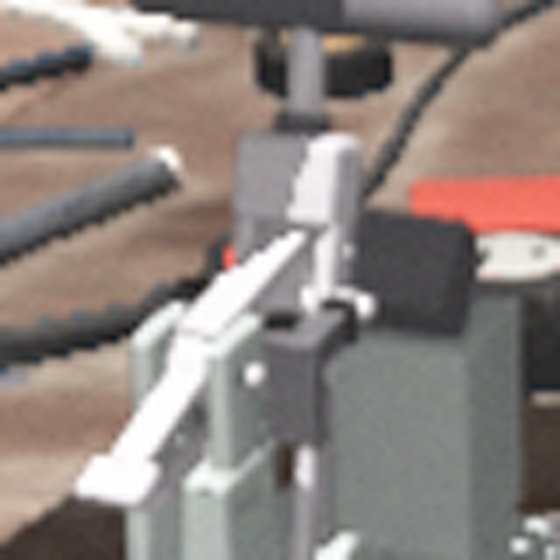

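The zoom shows the cross pin end (px (355, 302)) nearing the black stop tip (340, 320), with the hook nose above it at (300, 240). I'll use small steps from here.

>>> {"op": "carry_out", "data": {"series": [[0.4, 0, 0.2, -0.05, 0, 0, 0], [0.4, 0, 0, 0, 0, 0, 0]]}}

```text
time: 10.98
tool_pos: [0.5782, -0.0203, 0.1904]
ee_rot: [[0.017, -1.0, 0.011], [-1.0, -0.017, -0.002], [0.002, -0.011, -1.0]]
contact_force: [8.1, -0.4, 7.3]
width: 0.037
```

```bash
python3 m.py
```

```text
11.175 tcp [ 0.5782 -0.0203  0.1903] F [ 8.14 -0.13  7.49] q 0.486 arc mm 80.2 barz-tcpz mm 12.3 Ftan 5.57
```

>>> {"op": "carry_out", "data": {"series": [[0.4, 0, 0.2, -0.05, 0, 0, 0], [0.4, 0, 0, 0, 0, 0, 0]]}}

```text
time: 11.42
tool_pos: [0.576, -0.0204, 0.1907]
ee_rot: [[0.017, -1.0, 0.01], [-1.0, -0.017, -0.002], [0.002, -0.01, -1.0]]
contact_force: [7.3, -0.7, 6.3]
width: 0.0367
```

```bash
python3 m.py
```

```text
11.625 tcp [ 0.576  -0.0203  0.1907] F [7.78 0.28 6.88] q 0.499 arc mm 82.4 barz-tcpz mm 12.6 Ftan 5.53
```

>>> {"op": "carry_out", "data": {"series": [[0.4, 0, 0.2, -0.05, 0, 0, 0], [0.4, 0, 0, 0, 0, 0, 0]]}}

```text
time: 11.88
tool_pos: [0.5739, -0.0204, 0.1912]
ee_rot: [[0.017, -1.0, 0.01], [-1.0, -0.017, -0.002], [0.002, -0.01, -1.0]]
contact_force: [8.4, -0.1, 6.4]
width: 0.0366
```

```bash
python3 m.py
```

```text
12.075 tcp [ 0.5739 -0.0204  0.1911] F [7.95 0.16 6.71] q 0.513 arc mm 84.6 barz-tcpz mm 12.8 Ftan 5.85
```

>>> {"op": "carry_out", "data": {"series": [[0.4, 0, 0.2, -0.05, 0, 0, 0], [0.4, 0, 0, 0, 0, 0, 0]]}}

```text
time: 12.32
tool_pos: [0.5716, -0.0204, 0.1915]
ee_rot: [[0.017, -1.0, 0.009], [-1.0, -0.017, -0.001], [0.002, -0.009, -1.0]]
contact_force: [6.9, 0.2, 6.2]
width: 0.0367
```

```bash
python3 m.py
```

```text
12.525 tcp [ 0.5716 -0.0204  0.1914] F [ 7.41 -0.22  5.93] q 0.527 arc mm 87.0 barz-tcpz mm 13.1 Ftan 5.65
```

>>> {"op": "carry_out", "data": {"series": [[0.4, 0, 0.2, -0.04, 0, 0, 0], [0.4, 0, 0, 0, 0, 0, 0]]}}

```text
time: 12.78
tool_pos: [0.5697, -0.0205, 0.1919]
ee_rot: [[0.017, -1.0, 0.009], [-1.0, -0.017, -0.001], [0.002, -0.009, -1.0]]
contact_force: [7.7, -0.1, 5.9]
width: 0.0369
```

```bash
python3 m.py;python3 - <<'E'
from h import *
p,d=r.capture("scene"); a=p[190:270,270:350]; cv2.imwrite("pics/z2.png",cv2.resize(a,None,fx=7,fy=7,interpolation=2)[:,:,::-1])
E
```

```text
12.975 tcp [ 0.5698 -0.0205  0.1919] F [ 7.32 -0.08  6.36] q 0.539 arc mm 88.9 barz-tcpz mm 13.1 Ftan 5.54
```

View pics/z2.png

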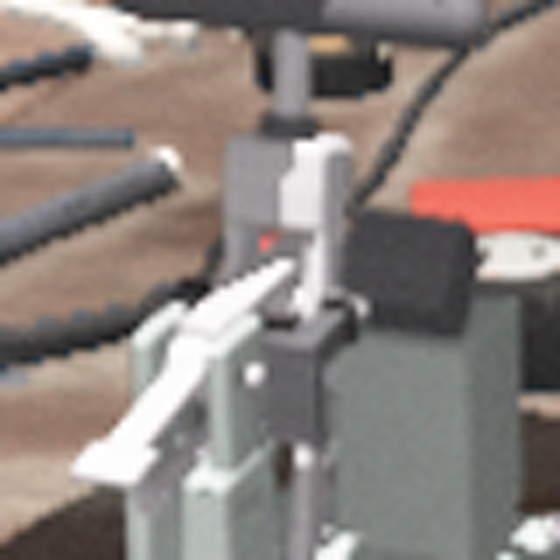

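The hook nose is lower and the tail higher than in the previous zoom. I'll compare it with the undisturbed picture.

```bash
ls pics|grep ^s1; python3 - <<'E'
import cv2,numpy as np
# crops of s*.png are 3x of [130:330,210:430]
L=[]
for f in ["s8.25","s9.53","s10.10","s10.68","s11.18","s11.62","s12.07","s12.53","s12.97"]:
    a=cv2.imread(f"pics/{f}.png")
    if a is None: print(f);continue
    a=a[240:420,190:340]; a=cv2.resize(a,(250,300)[:2] if 0 else (160,192)); L.append(a)
    cv2.putText(a,f,(2,12),0,.4,(0,0,255),1)
rows=[np.hstack(L[i:i+4]) for i in (0,4)]
cv2.imwrite("pics/cmp.png",cv2.resize(np.vstack(rows),None,fx=1.2,fy=1.2))
E
```

```text
s10.10.png
s10.68.png
s11.18.png
s11.62.png
s12.07.png
s12.53.png
s12.97.png
```

View pics/cmp.png

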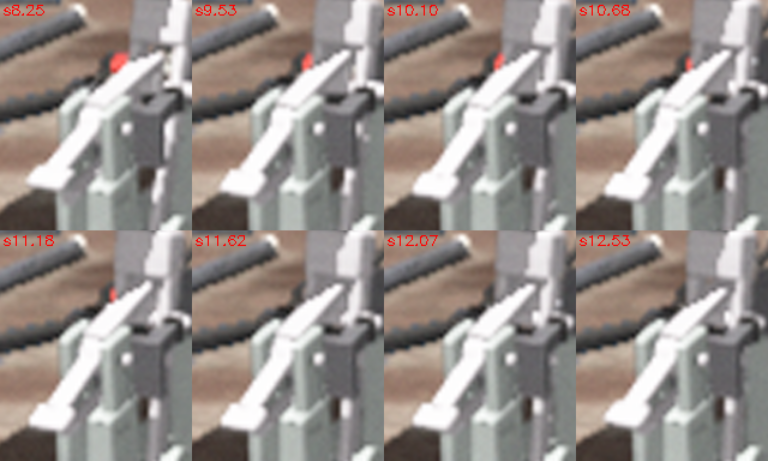

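```bash
python3 m.py 2; ls -t pics|head -1; python3 - <<'E'
import cv2,numpy as np,glob
ref=cv2.imread("pics/s8.25.png"); t=ref[355:400,205:255]
for f in sorted(glob.glob("pics/s[0-9]*.png")+["pics/scene3.png"],key=lambda s:float(s[6:-4]) if 'scene' not in s else 0):
    a=cv2.imread(f); m=cv2.matchTemplate(a,t,5)
    _,v,_,l=cv2.minMaxLoc(m); 
    # white brightness nose: topmost white pixel of the hook near x 285..305
    print(f,l,round(v,3))
a=[cv2.imread(f"pics/{f}.png")[250:400,200:340] for f in ["s9.53","s10.68","s12.97"]]
cv2.imwrite("pics/cmp2.png",cv2.resize(np.hstack(a),None,fx=1.9,fy=1.9,interpolation=2))
E
```

```text
13.125 tcp [ 0.5698 -0.0205  0.1919] F [ 8.08 -0.25  6.09] q 0.539 arc mm 88.9 barz-tcpz mm 13.1 Ftan 6.35
s13.12.png
pics/scene3.png (205, 355) 0.998
pics/s8.25.png (205, 355) 1.0
pics/s8.95.png (205, 356) 0.995
pics/s9.53.png (205, 359) 0.965
pics/s10.10.png (205, 361) 0.954
pics/s10.68.png (205, 362) 0.945
pics/s11.18.png (205, 362) 0.946
pics/s11.62.png (205, 362) 0.946
pics/s12.07.png (205, 361) 0.951
pics/s12.53.png (205, 360) 0.976
pics/s12.97.png (205, 355) 0.984
pics/s13.12.png (205, 355) 0.985
```

View pics/cmp2.png

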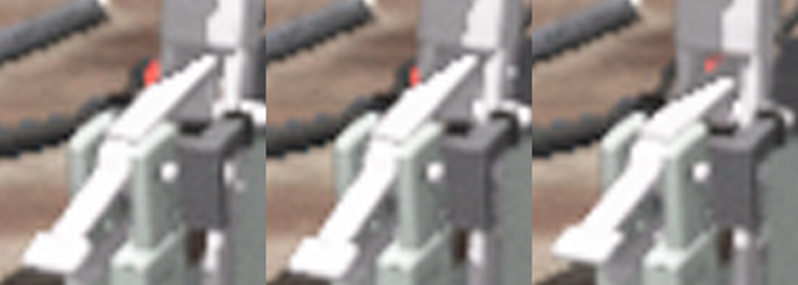

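The tail image row rose from 355 to 362 (hook lifted) and is back at 355, so the hook dropped between arc 87 and 89 mm. I'll go 1.5 mm further for margin, then ease forward.

>>> {"op": "carry_out", "data": {"series": [[0.4, 0, 0.15, -0.03, 0, 0, 0], [0.4, 0, 0, 0, 0, 0, 0]]}}

```text
time: 13.38
tool_pos: [0.5682, -0.0205, 0.1922]
ee_rot: [[0.017, -1.0, 0.009], [-1.0, -0.017, -0.001], [0.002, -0.009, -1.0]]
contact_force: [7.2, -0.7, 5.0]
width: 0.0368
```

```bash
python3 m.py 3
```

```text
13.525 tcp [ 0.5682 -0.0205  0.1921] F [7.62 0.12 5.5 ] q 0.548 arc mm 90.5 barz-tcpz mm 13.2 Ftan 6.11
```

>>> {"op": "carry_out", "data": {"series": [[0.4, 0, -0.1, 0.0, 0, 0, 0], [0.4, 0, -0.1, 0.0, 0, 0, 0], [0.4, 0, -0.1, 0.0, 0, 0, 0], [0.4, 0, 0, 0, 0, 0, 0]]}}

```text
time: 14.02
tool_pos: [0.5708, -0.0204, 0.1914]
ee_rot: [[0.017, -1.0, 0.007], [-1.0, -0.017, -0.001], [0.001, -0.007, -1.0]]
contact_force: [6.9, -0.7, 2.7]
width: 0.0369
```

```bash
python3 m.py 3
```

```text
14.175 tcp [ 0.5707 -0.0204  0.1915] F [ 7.01 -0.25  3.97] q 0.533 arc mm 87.9 barz-tcpz mm 13.3 Ftan 5.8
```

>>> {"op": "carry_out", "data": {"series": [[0.4, 0, -0.1, 0.0, 0, 0, 0], [0.4, 0, -0.1, 0.0, 0, 0, 0], [0.4, 0, -0.1, 0.0, 0, 0, 0], [0.4, 0, 0, 0, 0, 0, 0]]}}

```text
time: 14.68
tool_pos: [0.5714, -0.02, 0.1899]
ee_rot: [[0.017, -1.0, 0.001], [-1.0, -0.017, -0.0], [0.0, -0.001, -1.0]]
contact_force: [3.3, -0.4, 2.8]
width: 0.0366
```

```bash
python3 m.py 3
```

```text
14.825 tcp [ 0.5714 -0.02    0.1899] F [3.6  0.1  2.56] q 0.529 arc mm 87.3 barz-tcpz mm 14.7 Ftan 2.83
```

>>> {"op": "carry_out", "data": {"series": [[0.4, 0, -0.1, 0.0, 0, 0, 0], [0.4, 0, -0.1, 0.0, 0, 0, 0], [0.4, 0, 0, 0, 0, 0, 0]]}}

```text
time: 15.2
tool_pos: [0.5725, -0.0197, 0.1892]
ee_rot: [[0.017, -1.0, -0.002], [-1.0, -0.017, 0.0], [-0.0, 0.002, -1.0]]
contact_force: [0.3, -0.0, -0.8]
width: 0.0368
```

```bash
python3 m.py 3
```

```text
15.35 tcp [ 0.5727 -0.0198  0.1894] F [ 0.26 -0.23  0.35] q 0.52 arc mm 85.9 barz-tcpz mm 14.8 Ftan 0.16
```

The force has fallen to zero with the arm still back, so the hook is holding it. I'll clear the fingers forward, then look.

>>> {"op": "carry_out", "data": {"series": [[0.4, 0, -0.1, 0, 0, 0, 0], [0.4, 0, -0.2, 0, 0, 0, 0], [0.4, 0, -0.2, 0, 0, 0, 0], [0.4, 0, -0.3, 0, 0, 0, 0], [0.4, 0, -0.5, 0, 0, 0, 0], [0.4, 0, -0.5, 0, 0, 0, 0], [0.4, 0, -0.7, 0, 0, 0, 0], [0.4, 0, -0.7, 0, 0, 0, 0], [0.4, 0, 0, 0, 0, 0, 0]]}}

```text
time: 16.48
tool_pos: [0.6056, -0.0194, 0.1896]
ee_rot: [[0.017, -1.0, 0.0], [-1.0, -0.017, -0.0], [0.0, -0.0, -1.0]]
contact_force: [-0.5, 0.3, 0.5]
width: 0.0364
```

```bash
python3 m.py 2; cp $(ls -t pics/s1*.png|head -1) pics/last1.png
```

```text
16.575 tcp [ 0.6052 -0.0193  0.1896] F [-0.48  0.36  0.2 ] q 0.309 arc mm 50.9 barz-tcpz mm 2.0 Ftan -0.52
```

View pics/last1.png

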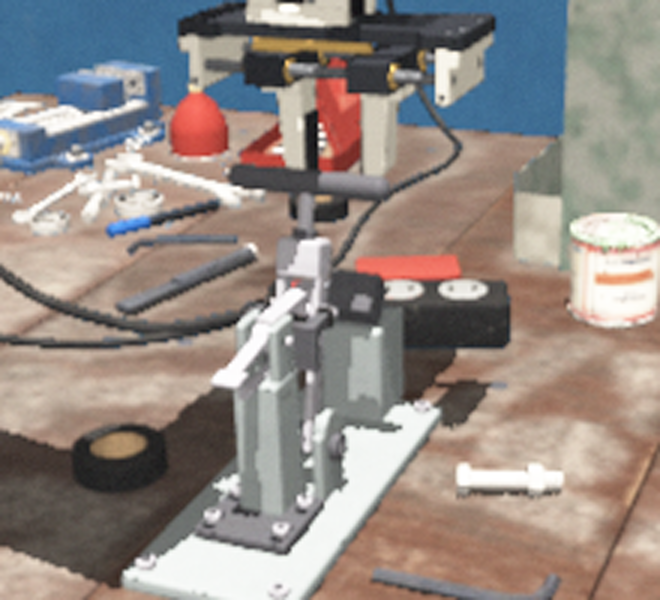

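The bar stays back at crop (310, 180) with the fingers clear in front of it, and the arm is held by the hook. I'll retreat forward a bit more, then up.

>>> {"op": "carry_out", "data": {"series": [[0.4, 0, -1, 0, 0, 0, 0], [0.4, 0, -1.5, 0, 0, 0, 0], [0.4, 0, -1, -1, 0, 0, 0], [0.4, 0, 0, -3, 0, 0, 0], [0.4, 0, 0, -4, 0, 0, 0], [0.4, 0, 0, -3, 0, 0, 0], [0.4, 0, 0, 0, 0, 0, 0], [0.4, 0, 0, 0, 0, 0, 0], [0.4, 0, 0, 0, 0, 0, 0], [0.4, 0, 0, 0, 0, 0, 0]]}}

```text
time: 17.82
tool_pos: [0.6399, -0.0187, 0.2987]
ee_rot: [[0.017, -1.0, -0.002], [-1.0, -0.017, 0.0], [-0.0, 0.002, -1.0]]
contact_force: [-0.4, -0.3, -0.2]
width: 0.0367
```

```bash
python3 - <<'E'
from h import *
p,d=r.capture("scene"); W=cloud("scene",d); s=r.sense(); print(s["time"],np.round(s["tool_pos"],4),np.round(s["contact_force"],2),np.abs(s["joint_vel"]).max().round(4))
a=W[150:215].reshape(-1,3); a=a[(a[:,2]>.195)&(a[:,2]<.225)&(a[:,0]>.45)&(a[:,0]<.62)&(abs(a[:,1]+.018)<.06)]
print("bar",a.min(0).round(3),np.median(a,0).round(3),a.max(0).round(3))
p0=cv2.imread("pics/scene1.png")[:,:,::-1]
for q in("tape_roll","bolt_a","hexkey"): print(q,[(np.round(x["extent"]).tolist(),round(x["score"],2)) for x in r.search_frame("scene",q)[:2]])
cv2.imwrite("pics/fin.png",cv2.resize(p[130:330,210:430],None,fx=3,fy=3,interpolation=2)[:,:,::-1])
E
```

```text
17.875 [ 0.64   -0.0187  0.299 ] [ 0.24 -0.06 -0.64] 0.0058
bar [ 0.541 -0.075  0.196] [ 0.547 -0.024  0.209] [0.559 0.032 0.215]
tape_roll [([250.0, 282.0, 33.0, 24.0], 0.68)]
bolt_a [([380.0, 288.0, 33.0, 10.0], 0.82)]
hexkey [([365.0, 325.0, 63.0, 13.0], 0.87), ([304.0, 258.0, 105.0, 152.0], 0.7)]
```

View pics/fin.png

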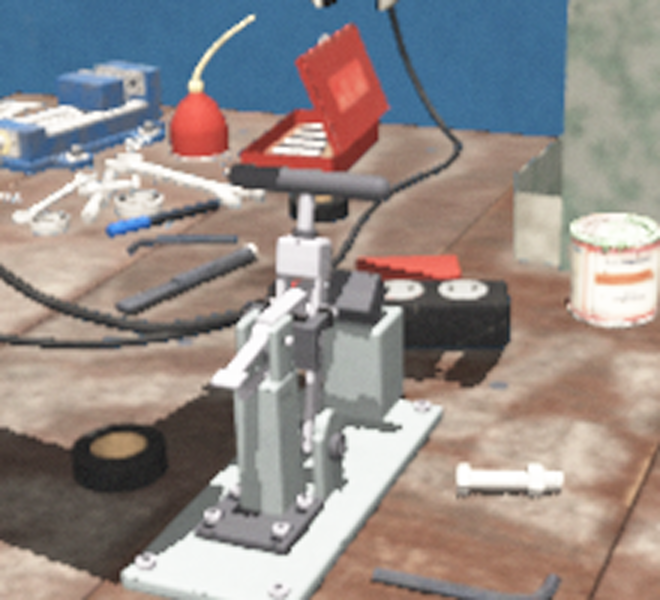

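The arm stands cocked on its own, with the bar at crop (310, 180). The tape, bolt and hex key have not moved, and the gripper is clear above. I'm handing in.

```bash
python3 -c "
from workcell import r
print(r.hand_in())"
```

```text
the job is handed in; nothing more can be done
None
```

The striker is cocked on its hook with the robot clear of it, and I handed the job in at about 18 s of the 67 s allowed; no verdict came back.

- **Drawing back:** I put the part-open fingers in front of the T-bar, on both sides of the stem, and pushed it back along its arc with about 5.5–6 N. The step in force from the hook was lost in the noise, so I followed the hook's tail in the camera pictures instead. The hook lifted from about 64 mm of handle travel, and had dropped by 89 mm.
- **Stop:** I went 1.5 mm further, to 90.5 mm. No rise in force from the stop was felt.
- **Easing on to the hook:** The contact force fell to zero at about 87 mm of handle travel (striker about 0.53 rad) and the arm stayed back. I then moved the fingers slowly forward and up, clear of the arm.

**Last checks:**
- **Arm:** The bar stands free at x ≈ 0.55 m, z ≈ 0.21 m, which fits a striker angle of about 0.53–0.57 rad. Force readings were within noise of zero (under 1 N).
- **Loose things:** The tape roll, bolt and hex key are within 1–2 pixels of where they started in the scene picture.

No check failed or disagreed.

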